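Stand the blue photo frame on its kickstand

TASK

The collage frames are lying face down on the workshop table. Unfold the kickstand leg on the back of the blue frame all the way, then tip the blue frame up and leave it standing on the table by itself, leaning back on its leg. Let it down gently, do not drop it, and leave the red frame lying where it is.

Things in the scene. Friction and masses are not known exactly. Their poses are not given: they have to be found in the camera images.
- blue_frame: Loose blue photo frame, 160 (x) x 120 (y) x 18 (z) mm, 0.3 kg, lying face down, brown board on its back. Origin: centre of the picture face (underside as it lies); x to its top edge, y across, z out of its back. Leg hinge: along y through (35, 0, 30) mm. On its open leg it leans back 18 degrees; it also balances upright on its flat bottom edge, so lean it back until the leg takes it.
- blue_handle (a point): Centre of a blue ball, 28 mm diameter, on a short thin stem out of the middle of the blue frame's top edge, at (102, 0, 18) mm in its axes: the handle for tipping it up. Pinched along the frame's y it turns freely between the fingers, so the frame swings on it and its bottom edge (x = -80 mm) stays on the table. About 173 mm above the table once it stands on its leg.
- blue_leg (a joint): Opening angle of the blue frame's kickstand leg (rad): 0 folded flat on the back, 0.65 fully unfolded against its stop; starts at 0 to 0.12. A stiff hinge: it stays where it is left and needs about 0.4 N at the end of the leg.
- blue_leg_ball (a point): Centre of the blue ball, 22 mm diameter, at the free end of the blue frame's pale wooden leg, 100 mm from the hinge axis: the grip for unfolding, and later the foot on the table. Folded, at (-65, 0, 30) mm in the frame's axes, mid-back near the bottom edge; unfolding lifts it off the back, swinging towards the top edge.
- red_frame: The other frame, same shape and size (origin and axes as the blue one) but with red edges and red balls, also lying face down. Not to be moved.

How it is judged (in metres and radians):
On the way:
1. the blue frame's leg is unfolded to at least 0.5 rad (value of joint blue_leg above 0.5 rad), for 0.2 s.
At the end, for the whole second after the job is handed in: The blue frame stands at rest on the table, leaning back 7 to 28 degrees from upright on its leg: leg open at least 0.5 rad, its ball foot on the table (centre lower than 19 mm), the frame's bottom edge on the table (origin lower than 95 mm) (value of joint blue_leg above 0.5 rad and angle between blue_frame's own x axis and vertical between 0.12 and 0.49 rad and angle between blue_frame's own z axis and vertical above 1.69 rad and height (world z) of blue_leg_ball below 0.019 m and height (world z) of blue_frame below 0.095 m and linear speed of blue_frame below 0.02 m/s and angular speed of blue_frame below 0.1 rad/s); the robot touches nothing.
It fails at once if the red frame is moved by more than 25 mm (distance of red_frame from where it was at the start of the episode above 0.025 m).
It fails at once if the blue frame is dropped or falls over (faster than 0.8 m/s while no finger touches it) (linear speed of blue_frame above 0.8 m/s and contact force between the fingers and blue_frame below 0.05 N).
It also fails if it takes over 53 s, if anything falls off the work surface, if the arm or the gripper's body presses on something with over 40 N, if the wrist force passes 120 N, or if a joint passes its speed limit or range.

ROBOT

A 6-joint arm with a two-finger parallel gripper is mounted at the origin on the work surface. World frame = base frame: x ahead of the robot, y to its left, z up, the work surface at z = 0. Lengths are in mm, angles in rad, forces in N, time in s.
With the tool pointing down it reaches from about 400 to 925 mm from the base axis. Payload 12.5 kg.
Tool frame: the origin (TCP) lies at the very end of the fingers, on their centre line; the grasp point (between the pads) lies 19 mm behind it; x points along the fingers, y is the direction in which the jaws open and shut, and the axes are right-handed (so a half turn about x gives the same grasp; the last joint's range is limited). The gripper opens to 95 mm and grips with 3 to 60 N. Pads are 20 mm wide; open, the fingers measure 119 mm over their backs; the gripper's body (75 mm by 180 mm) begins 59 mm behind the grasp point.
Start: joints at [-1.226, 0.491, 1.559, -0, 1.092, -0.106], TCP at [272.328, -562.569, 214.661] pointing down, gripper open.
Joint ranges: [-3.1, 3.1], [-0.84, 2.19], [0.05, 2.79], [-1.13, 4.28], [0.06, 2.93], [-2.69, 2.69]. Speed limits (rad/s): [2.22, 2.22, 2.79, 3.14, 3.14, 3.14].

INTERFACE

Orientations are given as [roll, pitch, yaw] about the fixed x, y, z axes, in that order (R = Rz(yaw) Ry(pitch) Rx(roll)).
In Python, from cell import env, optics, job gives the robot as it stands.
- The arm moves only by the shell command python3 -m handwheel 'ROWS' [OPENING]. ROWS is JSON, a list of rows, each an object with "travel": the shift along the world's x, y, z in mm, a list of three; "roll": the turn about the world's z in degrees. In form: [{"travel": [dx, dy, dz], "roll": roll}, ...]. A call has 1 to 8 rows; each row is the pose to reach, as a shift and turn from the pose commanded when the call began; what a row does not reach only later rows make up. A row lasts 1/10 s, in which the tool goes at most 50 mm and 8.59 degrees, less where a joint would pass 70% of its speed; a pose out of reach is approached as far as the arm can. A call with a gripper value outside its range is refused whole. OPENING is the closure, from -1 (fully open) to 1 (shut), set as the call begins (- or left out, the last holds). The fingers move at their own pace and stop on an object; the grip force is fixed at half the most. Time passes only in rows, so rows that repeat a pose let the fingers close. It gives the time, the measured TCP pose, the force and the opening at its end, in the units of the state.
- env.state(): the state, without advancing time (a new reading comes with each control period).
- optics.read_camera(name): name is "scene" or "top"; returns the picture (384x512x3 uint8, red, green, blue); there is no depth.
- optics.camera_params(name): a dict with "fx", "fy", "cx", "cy" (pixels), "world_from_camera" (4x4, takes a point from camera to world coordinates). Camera axes: x right, y up, looking along -z (the intrinsics and any distortion apply to the point x, -y, -z); pixel columns grow to the right and rows downward; lengths in mm; the calibration is good to about 2 mm. A picture is of the moment at which its call begins. camera_params takes no time and is no camera call.
- job.job_done(): hands the job in, once; it reports no verdict.
The state is a dict: "t": time; "joints": joint angles; "qvel": joint speeds; "tau": joint torques, N m; "eef_pos": TCP position; "tcp_rot": TCP orientation; "ft_force": force on the tool from outside, world axes, zero at the start; "moment": the same for the moment, N m; "opening": opening from 0.0 (shut) to 1.0 (fully open).
Only numpy, scipy, OpenCV 4.12 (cv2) and the standard library are available. Lean on these libraries where they do the work, as an engineer would, in place of code of your own. Each camera call takes 0.05 s, during which the arm holds its last target.

## Working session

There is one attempt and no reset: what is moved stays moved. The work goes in short steps, Python scripts to look and compute and a shell command to move; the robot and the scene stay as the last step left them, time stands still between calls to the robot, and variables do not carry over. Pictures are saved under pics/ and viewed, and the job is handed in when it is done.

```bash
mkdir -p pics; ls; python3 - <<'E'
from cell import env, optics, job
import cv2
for n in ("scene","top"):
    im=optics.read_camera(n); cv2.imwrite(f"pics/{n}0.png",im[:,:,::-1])
    print(n,optics.camera_params(n))
print(env.state())
E
```

```text
pics
scene {'fx': 409.7063890442634, 'fy': 409.7063890442634, 'cx': 254.9920459390679, 'cy': 190.45839128958036, 'world_from_camera': array([[-8.48458858e-01, -4.14313315e-01,  3.29335761e-01,
         8.06739690e+02],
       [ 5.29171050e-01, -6.52578917e-01,  5.42327168e-01,
         4.38839826e+02],
       [-9.77579294e-03,  6.34417240e-01,  7.72928974e-01,
         6.88255013e+02],
       [ 0.00000000e+00,  0.00000000e+00,  0.00000000e+00,
         1.00000000e+00]])}
top {'fx': 367.8872961503639, 'fy': 367.8872961503639, 'cx': 259.83937400133294, 'cy': 189.86954650075532, 'world_from_camera': array([[-4.02072146e-03,  9.95139746e-01, -9.83906478e-02,
         4.99627627e+02],
       [-9.99461916e-01, -7.96107114e-04,  3.27909229e-02,
        -4.09809938e+00],
       [ 3.25532212e-02,  9.84695485e-02,  9.94607478e-01,
         6.84267574e+02],
       [ 0.00000000e+00,  0.00000000e+00,  0.00000000e+00,
         1.00000000e+00]])}
{'t': 0.1, 'joints': array([-1.22560972e+00,  4.91496550e-01,  1.55940117e+00, -2.73271252e-05,
        1.09168125e+00, -1.05609363e-01]), 'qvel': array([ 5.33064001e-04, -1.66519050e-03, -1.13466254e-03,  2.57837139e-05,
       -7.87740820e-05, -1.26611723e-03]), 'tau': array([ 2.84202877e-03, -6.13625336e+01, -2.58605111e+01,  6.94022002e-02,
        4.70105815e-02, -4.15643490e-05]), 'eef_pos': array([ 272.23679256, -562.35329594,  214.11751435]), 'tcp_rot': array([-1.65183658,  1.56980971,  1.94056465]), 'ft_force': array([ 1.26159319,  0.61165627, -0.33867618]), 'moment': array([ 0.02388901, -0.03127309, -0.02587643]), 'opening': 1.000196517493243}
```

View pics/scene0.png

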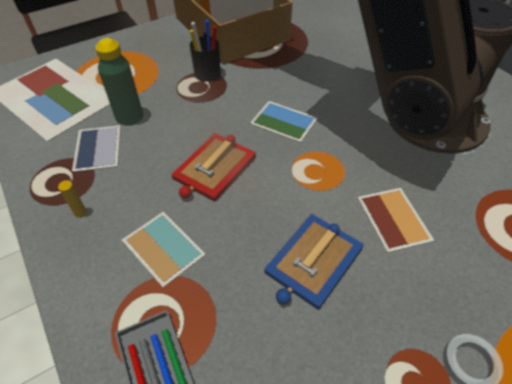

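View pics/top0.png

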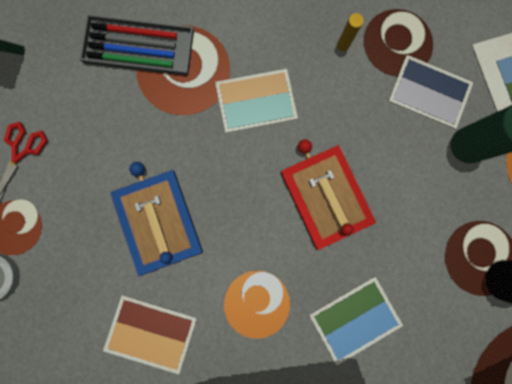

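The scene view shows the blue frame at about (314,262), with its handle ball at (284,296) and leg ball at (334,230). In the top view the handle is at (138,169) and the leg ball at (166,258). The red frame is about 190 px to the right. Next I'll measure the balls.

```bash
cat > h.py <<'E'
import numpy as np, cv2
from cell import env, optics, job
def ray(n,u,v):
    p=optics.camera_params(n);T=p["world_from_camera"]
    d=T[:3,:3]@np.array([(u-p["cx"])/p["fx"],-(v-p["cy"])/p["fy"],-1.]);return T[:3,3],d/np.linalg.norm(d)
def onz(n,u,v,z):
    o,d=ray(n,u,v);return o+d*(z-o[2])/d[2]
def tri(a,b):
    o1,d1=ray(*a);o2,d2=ray(*b)
    A=np.stack([d1,-d2],1);s=np.linalg.lstsq(A,o2-o1,rcond=None)[0]
    p,q=o1+s[0]*d1,o2+s[1]*d2;return (p+q)/2,np.linalg.norm(p-q)
def blue(im):
    h=cv2.cvtColor(im,cv2.COLOR_RGB2HSV)
    return cv2.inRange(h,(105,130,40),(122,255,255))
def proj(n,X):
    p=optics.camera_params(n);T=p["world_from_camera"]
    c=T[:3,:3].T@(np.asarray(X)-T[:3,3]);return p["cx"]+p["fx"]*c[0]/-c[2],p["cy"]-p["fy"]*c[1]/-c[2]
def snap(n,name,box=None,k=1):
    im=optics.read_camera(n)
    o=im if box is None else im[box[1]:box[3],box[0]:box[2]]
    cv2.imwrite(f"pics/{name}.png",cv2.resize(o,None,fx=k,fy=k,interpolation=cv2.INTER_CUBIC)[:,:,::-1]);return im
E
python3 - <<'E'
from h import *
for n,b in (("scene",(250,200,380,320)),("top",(95,150,215,285))):
    im=cv2.imread(f"pics/{n}0.png")[:,:,::-1].copy()
    m=blue(im)
    o=im[b[1]:b[3],b[0]:b[2]].copy(); mm=m[b[1]:b[3],b[0]:b[2]]
    out=np.hstack([o,cv2.merge([mm]*3)])
    cv2.imwrite(f"pics/crop_{n}.png",cv2.resize(out,None,fx=3,fy=3,interpolation=cv2.INTER_CUBIC)[:,:,::-1])
    # opened mask components
    k,l,st,c=cv2.connectedComponentsWithStats(cv2.morphologyEx(m,cv2.MORPH_OPEN,np.ones((7,7),np.uint8)) )
    print(n,[(s.tolist(),cc.round(1).tolist()) for s,cc in zip(st[1:],c[1:])])
E
```

```text
scene [([354, 243, 7, 7, 49], [357.0, 246.0]), ([268, 265, 7, 8, 56], [271.0, 268.5]), ([278, 290, 12, 12, 131], [283.3, 295.7]), ([310, 295, 14, 10, 126], [316.6, 299.1]), ([165, 379, 7, 5, 35], [168.0, 381.0])]
top [([131, 163, 12, 12, 132], [136.5, 168.6]), ([164, 172, 36, 82, 723], [183.1, 211.7]), ([113, 192, 7, 9, 63], [116.0, 196.0]), ([161, 254, 17, 11, 160], [168.3, 258.8]), ([138, 266, 10, 8, 77], [142.4, 269.4])]
```

View pics/crop_scene.png

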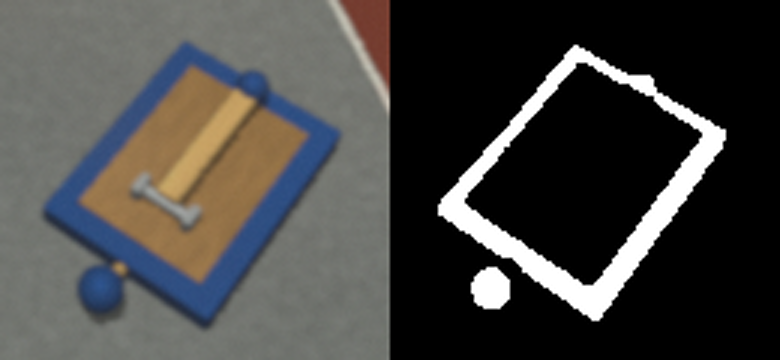

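View pics/crop_top.png

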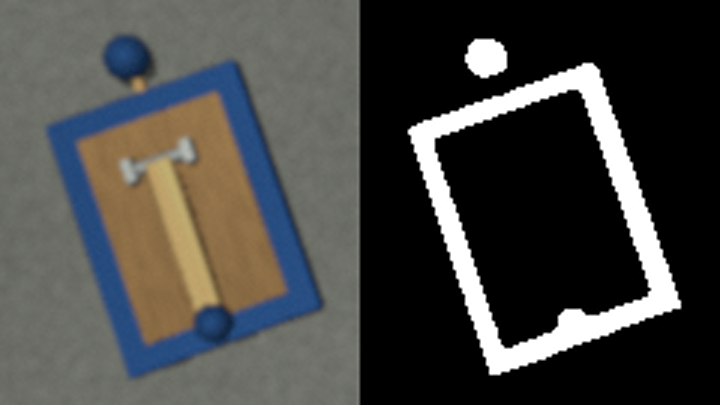

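```bash
python3 - <<'E'
from h import *
hb=tri(("top",137.3,169),("scene",283.6,296.3)); lb=tri(("top",166,257.6),("scene",334.7,228.7))
print("handle",hb,onz("top",137.3,169,18),"leg",lb)
c=[onz("top",u,v,18) for u,v in((111,192),(173,170.5),(202.3,251.5),(139,275.5))]
c2=[onz("scene",u,v,18) for u,v in((318,304),(267,271),(312,214.5),(362,244))]
for c in(c,c2):
  print(np.round(c,1)); print([np.linalg.norm(c[i]-c[i-1]).round(1) for i in range(4)],np.mean(c,0).round(1))
  a=(c[0]+c[1]-c[2]-c[3]); print("yaw x",np.degrees(np.arctan2(a[1],a[0])))
  print("heights centre")
print(lb[0]-hb[0])
s=env.state();from scipy.spatial.transform import Rotation as R
print(R.from_euler('xyz',s['tcp_rot']).as_matrix().round(3),s['eef_pos'])
E
```

```text
handle (array([604.32335264, 196.85185156,  14.50763277]), np.float64(0.1888041314265382)) [603.70091303 195.85863072  18.        ] leg (array([445.68150821, 138.93943706,  27.39585228]), np.float64(0.09102051474302816))
[[561.9 241.4  18. ]
 [601.  131.6  18. ]
 [455.2  77.   18. ]
 [414.1 187.5  18. ]]
[np.float64(157.3), np.float64(116.6), np.float64(155.7), np.float64(117.9)] [508.1 159.4  18. ]
yaw x 20.293705464573083
heights centre
[[563.4 241.3  18. ]
 [603.1 141.4  18. ]
 [457.3  83.4  18. ]
 [418.8 189.9  18. ]]
[np.float64(153.4), np.float64(107.5), np.float64(156.9), np.float64(113.3)] [510.7 164.   18. ]
yaw x 20.640630434362205
heights centre
[-158.64184443  -57.9124145    12.88821951]
[[-0.     0.436 -0.9  ]
 [ 0.001 -0.9   -0.436]
 [-1.    -0.001 -0.   ]] [ 272.23679256 -562.35329594  214.11751435]
```

```bash
python3 - <<'E'
from h import *
print("bottle base",onz("scene",127,118,0),"cup",onz("scene",207,75,0),"box",onz("scene",225,58,0),onz("scene",292,35,0))
print("bottle height", [proj("scene",[*onz("scene",127,118,0)[:2],z]) for z in(100,150,200,250)])
print("cup h", [proj("scene",[*onz("scene",207,75,0)[:2],z]) for z in(50,100,150)])
print("tray",[onz("top",u,v,0).round() for u,v in((84,70),(190,74))], "red",onz("top",327,197,18))
E
```

```text
bottle base [ 662.79324575 -422.48041678    0.        ] cup [ 404.34170514 -475.98738821    0.        ] box [ 319.86496125 -522.40604314    0.        ] [  79.63369731 -519.31572615    0.        ]
bottle height [(np.float64(116.37952930417737), np.float64(85.40312932908725)), (np.float64(110.40768458620414), np.float64(67.07404999599184)), (np.float64(103.91832026554488), np.float64(47.156574061505495)), (np.float64(96.84111709881219), np.float64(25.434874247532008))]
cup h [(np.float64(205.1684412153828), np.float64(59.43981962712178)), (np.float64(203.20620636383444), np.float64(42.76946840472138)), (np.float64(201.0987930952459), np.float64(24.8657402498591))]
tray [array([797., 307.,   0.]), array([791., 106.,   0.])] red [ 552.33902955 -148.86682247   18.        ]
```

```bash
python3 -m handwheel '[{"travel":[0,0,45],"roll":0},{"travel":[0,0,85],"roll":-5.7},{"travel":[30,45,85],"roll":-5.7},{"travel":[60,85,85],"roll":-5.7},{"travel":[90,125,85],"roll":-5.7},{"travel":[120,165,85],"roll":-5.7},{"travel":[150,205,85],"roll":-5.7},{"travel":[180,245,85],"roll":-5.7}]' -- -1 2>&1 || true; python3 -m handwheel '[{"travel":[0,0,0],"roll":0}]'
```

```text
invalid input: not JSON, or not a number
t: 0.2
eef_pos: [272.3, -562.4, 214.3]
tcp_rot: [-1.745, 1.57, 1.847]
ft_force: [-0.6, 0.3, -0.3]
opening: 1.0
```

```bash
python3 -m handwheel '[{"travel":[0,0,45],"roll":0},{"travel":[0,0,85],"roll":-5.7},{"travel":[30,45,85],"roll":-5.7},{"travel":[60,85,85],"roll":-5.7},{"travel":[90,125,85],"roll":-5.7},{"travel":[120,165,85],"roll":-5.7},{"travel":[150,205,85],"roll":-5.7},{"travel":[180,245,85],"roll":-5.7}]' -1
```

```text
t: 1.0
eef_pos: [450.7, -319.0, 299.7]
tcp_rot: [1.714, 1.571, -1.076]
ft_force: [1.0, 0.1, 0.5]
opening: 1.0
```

```bash
python3 -m handwheel '[{"travel":[10,48,0],"roll":0},{"travel":[20,96,0],"roll":0},{"travel":[25,144,0],"roll":0},{"travel":[30,190,0],"roll":0},{"travel":[25,238,0],"roll":0},{"travel":[20,286,-10],"roll":0},{"travel":[12,334,-20],"roll":0},{"travel":[5,380,-30],"roll":0}]' 
python3 -m handwheel '[{"travel":[-5,40,-20],"roll":0},{"travel":[-11,76,-50],"roll":0},{"travel":[-11,76,-100],"roll":0},{"travel":[-11,76,-150],"roll":0},{"travel":[-11,76,-190],"roll":0},{"travel":[-11,76,-190],"roll":0}]' 0
python3 - <<'E'
from h import *
from scipy.spatial.transform import Rotation as R
s=env.state();print(R.from_euler('xyz',s['tcp_rot']).as_matrix().round(3),s['eef_pos'],s['ft_force'])
snap("top","t1",(80,130,280,330),3);snap("scene","s1",(230,150,430,330),3)
E
```

```text
t: 1.8
eef_pos: [454.1, 61.0, 269.4]
tcp_rot: [2.715, 1.57, -0.075]
ft_force: [1.1, 0.5, -0.1]
opening: 0.999
t: 2.4
eef_pos: [441.7, 134.9, 76.0]
tcp_rot: [-0.185, 1.563, -2.975]
ft_force: [0.2, -0.5, 1.4]
opening: 0.551
[[-0.008  0.344 -0.939]
 [-0.001 -0.939 -0.344]
 [-1.    -0.001  0.008]] [441.65382196 134.88666583  76.02893936] [ 0.15767924 -0.49926171  1.38138934]
```

View pics/t1.png

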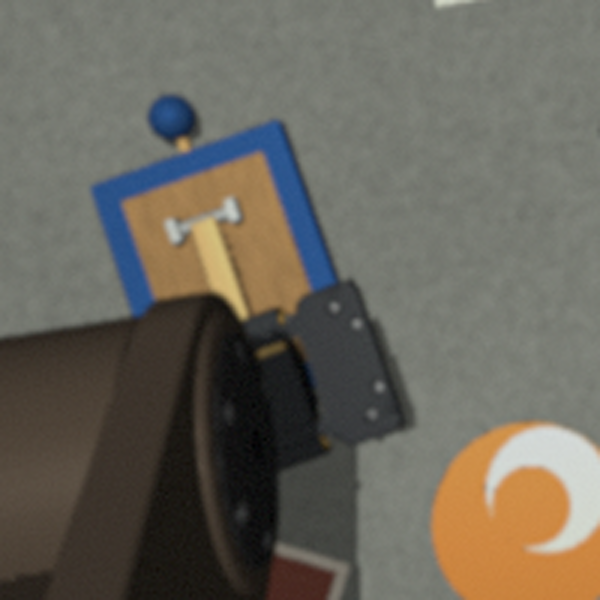

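View pics/s1.png

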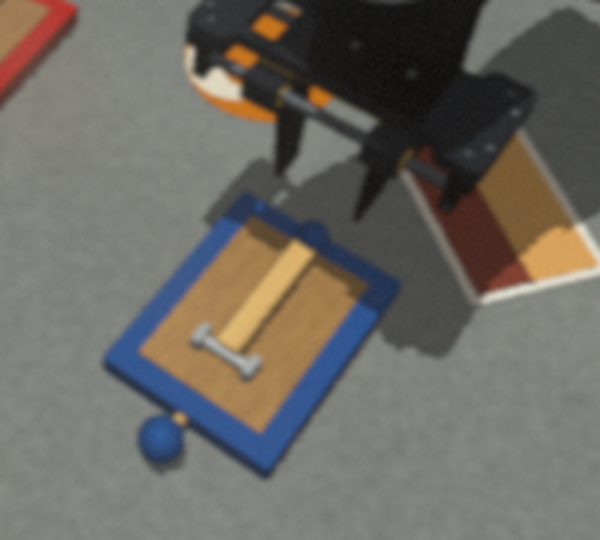

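```bash
python3 -m handwheel '[{"travel":[4,4,-25],"roll":0},{"travel":[4,4,-45],"roll":0},{"travel":[4,4,-53],"roll":0},{"travel":[4,4,-53],"roll":0}]'; python3 -m handwheel '[{"travel":[0,0,0],"roll":0},{"travel":[0,0,0],"roll":0},{"travel":[0,0,0],"roll":0},{"travel":[0,0,0],"roll":0},{"travel":[0,0,0],"roll":0}]' 1
```

```text
t: 2.9
eef_pos: [448.4, 139.2, 27.6]
tcp_rot: [2.85, 1.57, 0.06]
ft_force: [0.2, -0.1, -0.2]
opening: 0.502
t: 3.4
eef_pos: [448.1, 139.1, 26.9]
tcp_rot: [2.738, 1.57, -0.052]
ft_force: [-0.2, -0.3, 0.0]
opening: 0.212
```

Gripped at z = 27, which is higher than I wanted, and the 20 mm chord means I'm off the ball's equator. I'll open, go 5 mm lower and grip again.

```bash
python3 -m handwheel '[{"travel":[0,0,0],"roll":0},{"travel":[0,0,0],"roll":0},{"travel":[-2,0,-3],"roll":0},{"travel":[-2,0,-6],"roll":0},{"travel":[-2,0,-6],"roll":0}]' 0.3; python3 -m handwheel '[{"travel":[0,0,0],"roll":0},{"travel":[0,0,0],"roll":0},{"travel":[0,0,0],"roll":0},{"travel":[0,0,0],"roll":0},{"travel":[0,0,0],"roll":0}]' 1
```

```text
t: 3.9
eef_pos: [445.6, 139.1, 20.2]
tcp_rot: [-0.087, 1.57, -2.877]
ft_force: [-0.0, -0.3, -0.1]
opening: 0.347
t: 4.4
eef_pos: [445.9, 139.2, 20.7]
tcp_rot: [2.4, 1.571, -0.391]
ft_force: [-0.0, -0.6, 0.6]
opening: 0.213
```

```bash
python3 -m handwheel '[{"travel":[0.3,0.1,7],"roll":0},{"travel":[1,0.4,15],"roll":0},{"travel":[2.5,1,22.5],"roll":0},{"travel":[4,1.5,29.5],"roll":0},{"travel":[6.5,2.4,36.5],"roll":0},{"travel":[9.5,3.4,43.5],"roll":0},{"travel":[11.5,4.2,48],"roll":0},{"travel":[11.5,4.2,48],"roll":0}]'
python3 - <<'E'
from h import *
snap("top","t2",(80,130,280,330),3);snap("scene","s2",(230,150,430,330),3)
E
```

```text
t: 5.2
eef_pos: [457.9, 143.5, 69.3]
tcp_rot: [2.866, 1.57, 0.076]
ft_force: [0.2, 0.5, -1.7]
opening: 0.215
```

View pics/s2.png

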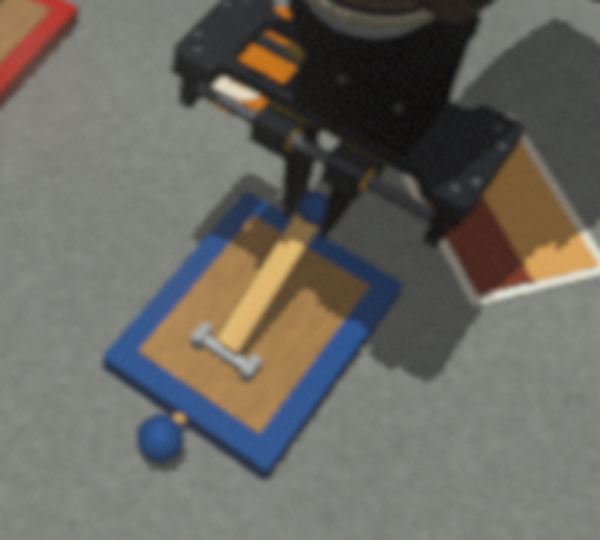

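View pics/t2.png

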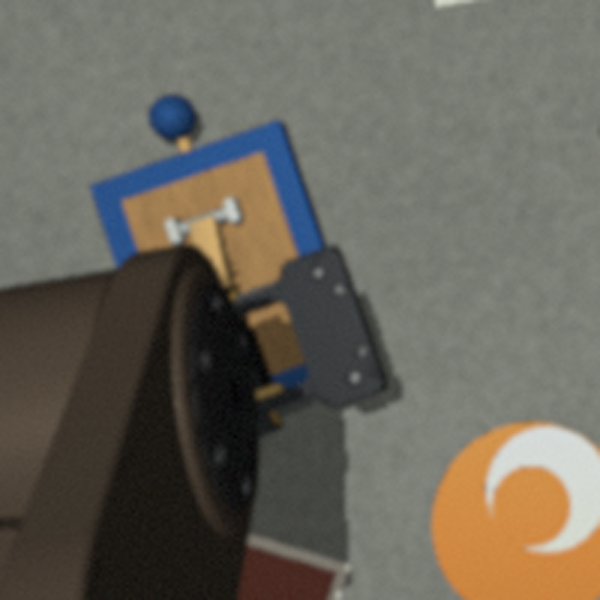

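The leg is lifting in the grip and the frame hasn't moved. The ball is at scene pixel (334,218); I'll compare that with the prediction.

```bash
python3 - <<'E'
from h import *
for a in (0,.2,.3,.4,.45,.5,.55,.65):
    r=35-100*np.cos(a); print(a,np.round(proj("scene",[508.2+.939*r,161.5+.344*r,30+100*np.sin(a)-3]),1))
E
```

```text
0 [334.1 229.2]
0.2 [335. 224.]
0.3 [335.1 221.9]
0.4 [334.8 220.2]
0.45 [334.6 219.5]
0.5 [334.3 218.9]
0.55 [333.9 218.4]
0.65 [332.9 217.8]
```

```bash
python3 -m handwheel '[{"travel":[2.5,1,4.5],"roll":0},{"travel":[5,1.8,9],"roll":0},{"travel":[7.5,2.7,12.5],"roll":0},{"travel":[8,2.9,13],"roll":0},{"travel":[8,2.9,13],"roll":0}]'
python3 - <<'E'
from h import *
print(env.state()['ft_force'])
snap("scene","s3",(230,150,430,330),3)
E
```

```text
t: 5.8
eef_pos: [465.6, 146.3, 81.8]
tcp_rot: [2.797, 1.57, 0.007]
ft_force: [0.1, -0.4, -0.1]
opening: 0.213
[ 0.14233662 -0.387659   -0.08577979]
```

View pics/s3.png

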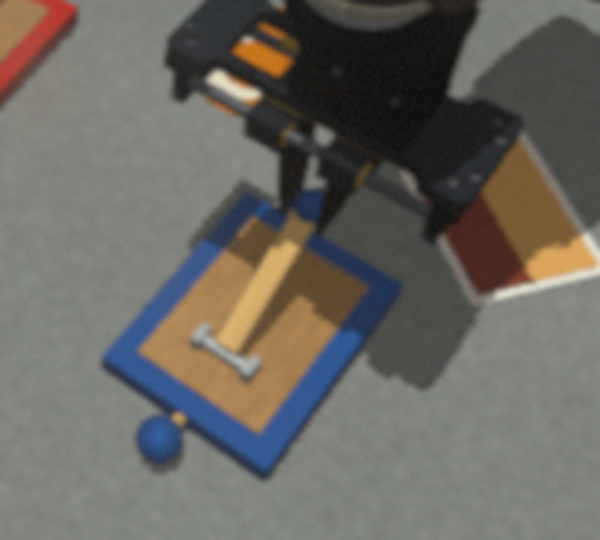

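```bash
python3 -m handwheel '[{"travel":[1.7,0.6,2.4],"roll":0},{"travel":[1.7,0.6,2.4],"roll":0},{"travel":[1.7,0.6,2.4],"roll":0}]'
python3 -m handwheel '[{"travel":[0,0,0],"roll":0},{"travel":[0,0,0],"roll":0},{"travel":[0,0,0],"roll":0},{"travel":[0,0,0],"roll":0}]' 0
python3 -m handwheel '[{"travel":[0,0,30],"roll":0},{"travel":[0,0,70],"roll":0},{"travel":[30,10,110],"roll":0},{"travel":[70,25,110],"roll":0},{"travel":[115,40,110],"roll":0},{"travel":[140,50,110],"roll":0},{"travel":[140,50,110],"roll":0}]'
python3 - <<'E'
from h import *
snap("scene","s4",(230,150,430,330),3);snap("top","t4",(80,130,280,330),3)
E
```

```text
t: 6.15
eef_pos: [467.1, 146.9, 84.1]
tcp_rot: [2.135, 1.571, -0.655]
ft_force: [0.3, -0.6, -0.7]
opening: 0.217
t: 6.55
eef_pos: [467.1, 146.9, 84.1]
tcp_rot: [2.496, 1.571, -0.294]
ft_force: [0.6, 1.0, 0.2]
opening: 0.473
t: 7.25
eef_pos: [609.3, 197.7, 193.2]
tcp_rot: [2.958, 1.57, 0.168]
ft_force: [-1.5, -0.2, -0.2]
opening: 0.5
```

View pics/s4.png

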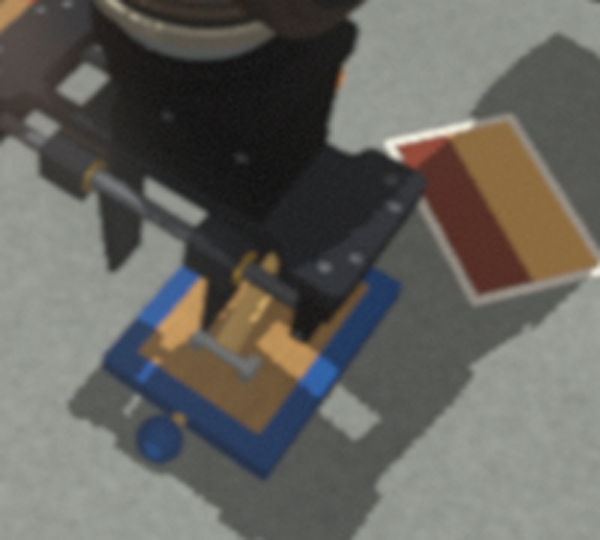

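View pics/t4.png

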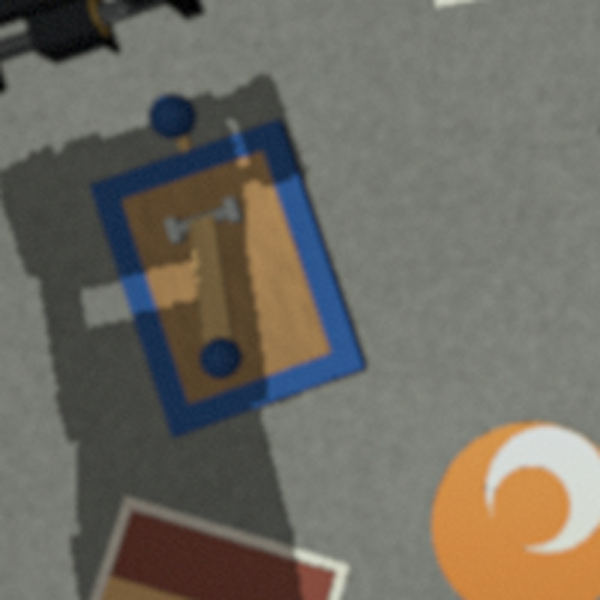

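```bash
python3 - <<'E'
from h import *
for a in (0,.4,.5,.55,.6,.65,.7):
    r=35-100*np.cos(a); print(a,np.round(proj("top",[508.2+.939*r,161.5+.344*r,30+100*np.sin(a)-3]),1))
E
```

```text
0 [165.9 256.7]
0.4 [159.1 254.1]
0.5 [156.9 252. ]
0.55 [155.8 250.7]
0.6 [154.6 249.3]
0.65 [153.3 247.7]
0.7 [152.1 246. ]
```

The leg ball is at top pixel (153.7, 249.3), which gives an opening of about 0.63 rad, near the stop. The handle hasn't moved. Going down onto it.

```bash
python3 -m handwheel '[{"travel":[-5,-1,-45],"roll":0},{"travel":[-5,-1,-90],"roll":0},{"travel":[-5,-1,-130],"roll":0},{"travel":[-5,-1,-160],"roll":0},{"travel":[-5,-1,-178],"roll":0},{"travel":[-5,-1,-186],"roll":0},{"travel":[-5,-1,-187],"roll":0},{"travel":[-5,-1,-187],"roll":0}]'
python3 - <<'E'
from h import *
snap("scene","s5",(230,200,430,380),3)
E
```

```text
t: 8.15
eef_pos: [602.2, 195.9, 8.1]
tcp_rot: [2.906, 1.57, 0.116]
ft_force: [0.0, -0.4, 0.8]
opening: 0.504
```

View pics/s5.png

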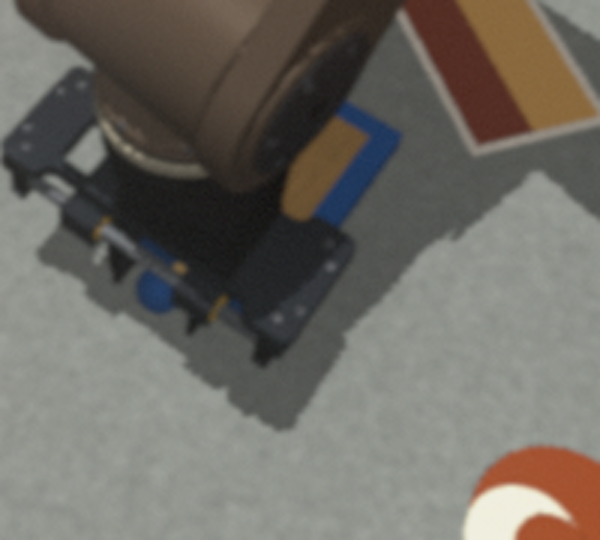

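```bash
python3 -m handwheel '[{"travel":[2,1,-2],"roll":0},{"travel":[2,1,-2],"roll":0},{"travel":[2,1,-2],"roll":0}]' 0.2;python3 -m handwheel '[{"travel":[0,0,0],"roll":0},{"travel":[0,0,0],"roll":0},{"travel":[0,0,0],"roll":0},{"travel":[0,0,0],"roll":0},{"travel":[0,0,0],"roll":0}]' 1
```

```text
t: 8.5
eef_pos: [604.2, 196.9, 5.4]
tcp_rot: [2.792, 1.57, 0.002]
ft_force: [0.9, -0.3, 0.3]
opening: 0.403
t: 9.0
eef_pos: [604.1, 196.8, 5.1]
tcp_rot: [1.958, 1.571, -0.832]
ft_force: [-0.6, -1.8, 1.5]
opening: 0.278
```

```bash
python3 -m handwheel '[{"travel":[0,0,4],"roll":0},{"travel":[4,1.5,10],"roll":0},{"travel":[14,5,16],"roll":0},{"travel":[28,10,20],"roll":0},{"travel":[42,15.4,20],"roll":0},{"travel":[56,20.5,20],"roll":0},{"travel":[70,25.6,20],"roll":0},{"travel":[84,31,20],"roll":0}]'
python3 - <<'E'
from h import *
print(env.state()['eef_pos'])
snap("scene","s6",(230,200,430,380),3);snap("top","t6",(60,80,260,280),3)
E
```

```text
t: 9.8
eef_pos: [688.7, 228.2, 25.3]
tcp_rot: [-0.055, 1.571, -2.846]
ft_force: [-0.4, -0.6, -2.2]
opening: 0.279
[688.67720753 228.16394369  25.30287204]
```

View pics/s6.png

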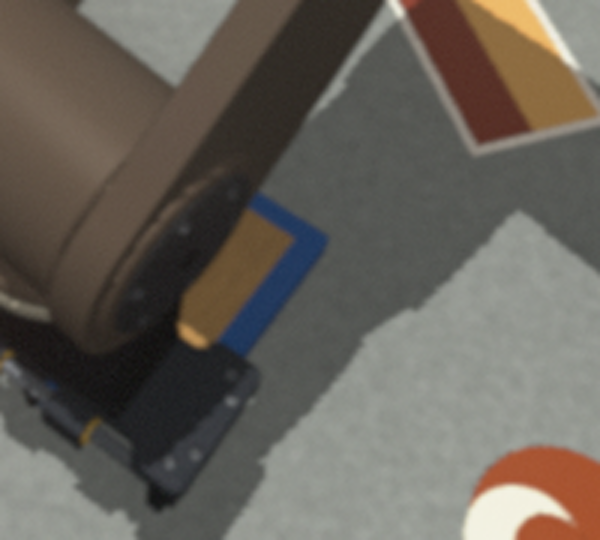

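View pics/t6.png

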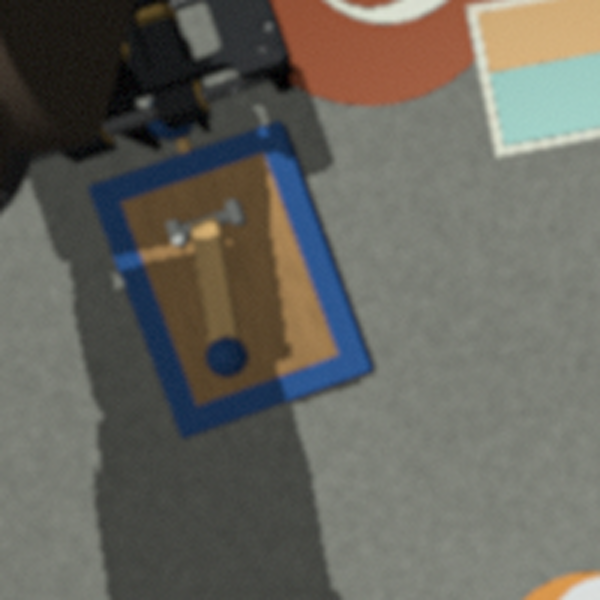

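```bash
python3 -m handwheel '[{"travel":[-2.9,-1.1,12.4],"roll":0},{"travel":[-6.6,-2.4,24.6],"roll":0},{"travel":[-12.3,-4.5,39.3],"roll":0},{"travel":[-19.2,-7.1,53.5],"roll":0},{"travel":[-27.3,-10,66.9],"roll":0},{"travel":[-36.4,-13.3,79.6],"roll":0},{"travel":[-46.6,-17.1,91.3],"roll":0},{"travel":[-57.6,-21.1,102.1],"roll":0}]'
python3 -m handwheel '[{"travel":[0,0,0],"roll":0},{"travel":[0,0,0],"roll":0}]'
python3 - <<'E'
from h import *
print(env.state()['eef_pos'])
snap("scene","s7",(200,160,440,360),3);snap("top","t7",(60,80,260,280),3)
E
```

```text
t: 10.7
eef_pos: [629.7, 206.5, 128.4]
tcp_rot: [2.954, 1.57, 0.164]
ft_force: [-0.3, -0.5, -2.3]
opening: 0.278
t: 10.9
eef_pos: [631.0, 206.9, 127.9]
tcp_rot: [3.029, 1.569, 0.238]
ft_force: [2.4, 2.5, 1.9]
opening: 0.278
[630.99576196 206.88004558 127.85908599]
```

View pics/s7.png

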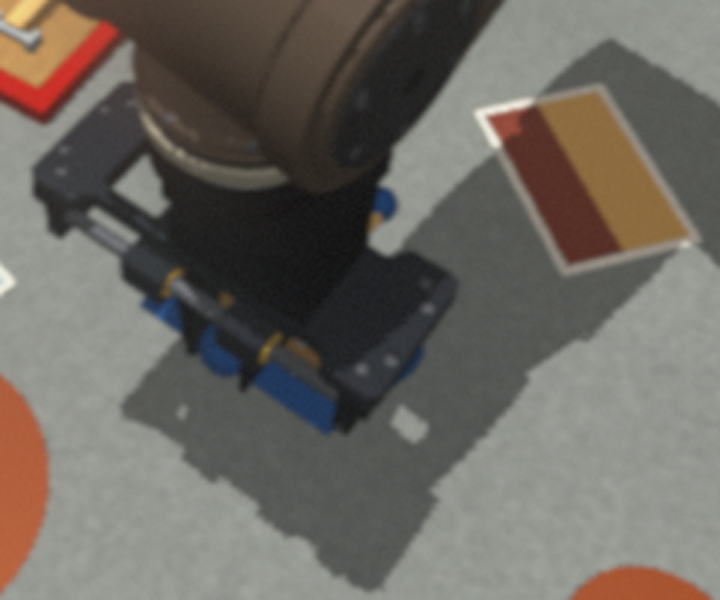

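View pics/t7.png

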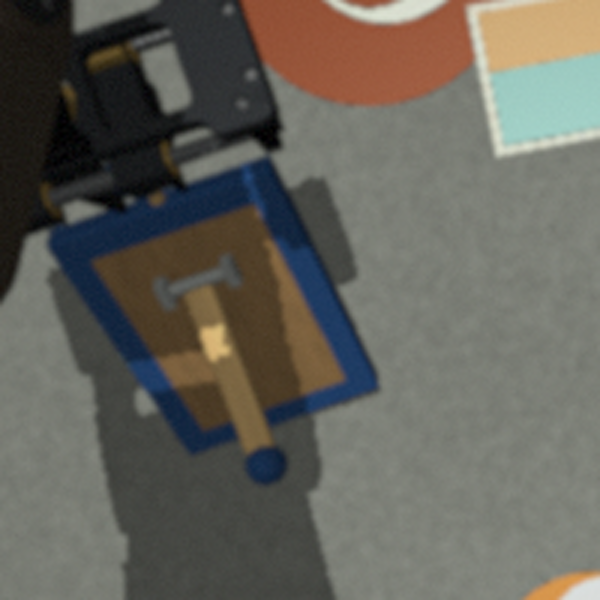

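The frame is about 45° up in both views, with its bottom edge still on the table and the leg swinging out behind. Continuing the arc.

```bash
python3 -m handwheel '[{"travel":[-11.9,-4.4,9.7],"roll":0},{"travel":[-24.5,-9,18.3],"roll":0},{"travel":[-37.8,-13.9,25.7],"roll":0},{"travel":[-51.6,-18.9,31.8],"roll":0},{"travel":[-66,-24.2,36.6],"roll":0},{"travel":[-80.6,-29.5,40],"roll":0},{"travel":[-80.6,-29.5,40],"roll":0},{"travel":[-80.6,-29.5,40],"roll":0}]'
python3 - <<'E'
from h import *
snap("scene","s8",(200,130,440,330),3);snap("top","t8",(60,80,260,280),3)
E
```

```text
t: 11.8
eef_pos: [549.7, 177.2, 167.2]
tcp_rot: [-0.006, 1.57, -2.797]
ft_force: [0.1, -0.2, -1.6]
opening: 0.279
```

View pics/s8.png

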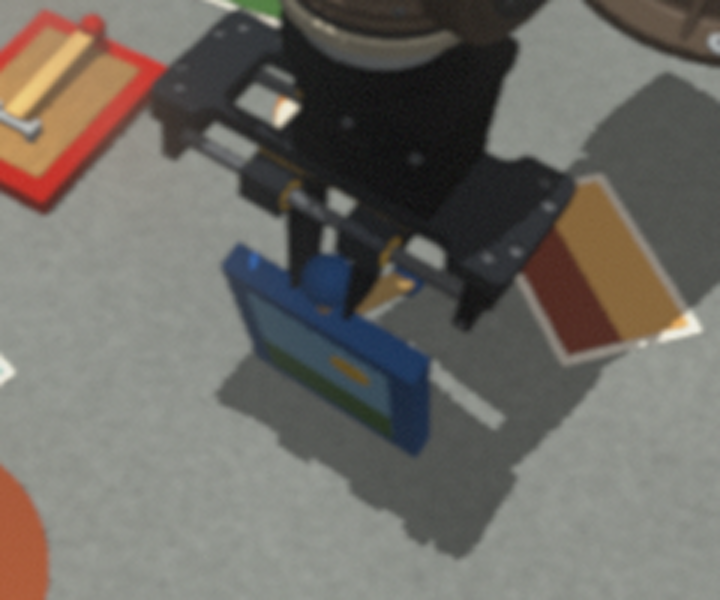

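View pics/t8.png

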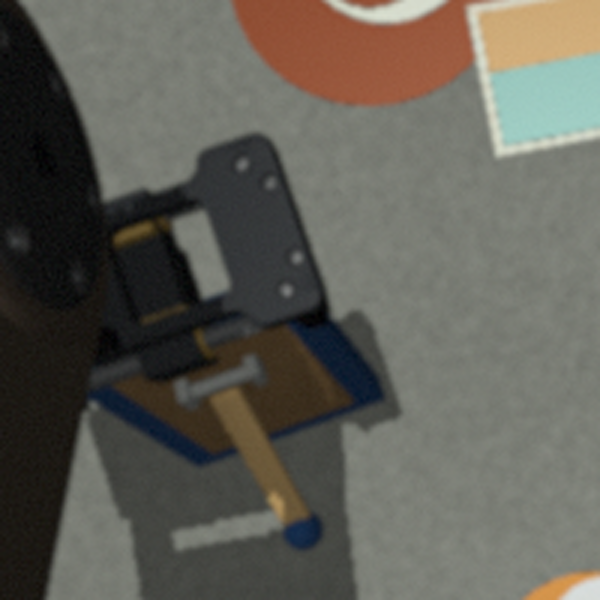

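```bash
python3 -m handwheel '[{"travel":[-14.9,-5.5,2.1],"roll":0},{"travel":[-29.9,-10.9,2.8],"roll":0},{"travel":[-46.8,-17.1,1.9],"roll":0},{"travel":[-61.7,-22.6,1.2],"roll":0},{"travel":[-69,-25.3,0.3],"roll":0},{"travel":[-76.4,-28,-0.9],"roll":0},{"travel":[-76.4,-28,-0.9],"roll":0},{"travel":[-76.4,-28,-0.9],"roll":0}]'
python3 - <<'E'
from h import *
snap("scene","s9",(200,110,440,310),3);snap("top","t9",(60,110,260,310),3)
E
```

```text
t: 12.7
eef_pos: [474.4, 149.6, 167.0]
tcp_rot: [3.011, 1.569, 0.22]
ft_force: [-1.3, 1.3, 7.9]
opening: 0.277
```

View pics/s9.png

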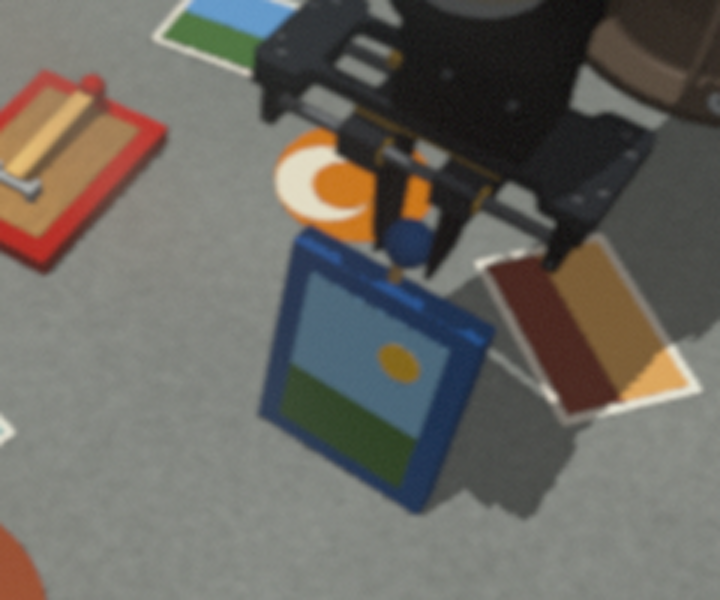

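View pics/t9.png

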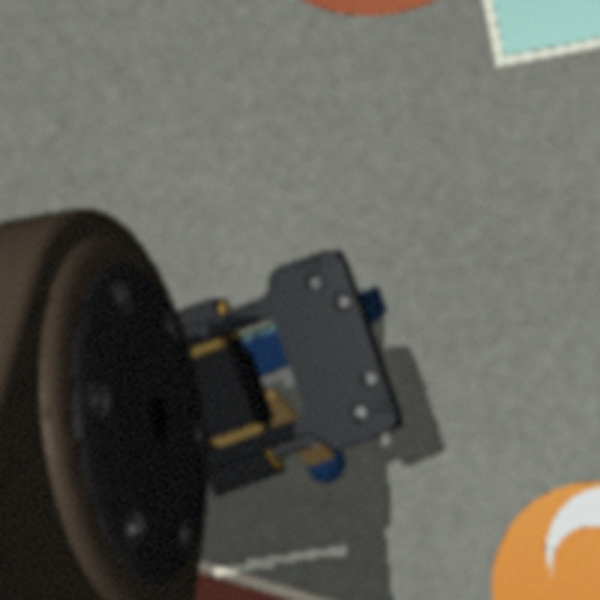

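```bash
python3 - <<'E'
from h import *
a=onz("scene",287.3,248.3,3);b=onz("scene",338.3,280.7,3);print(a,b,np.linalg.norm(a-b))
m=(a+b)/2; x=np.array([.939,.344,0]);h=np.array([474.4,149.6,0]); print("face bottom u minus handle u",(m-h)@x)
for f in (5,8,10,12,15,18): 
    r=np.radians(f);print(f,182*np.sin(r)+18*np.cos(r),182*np.cos(r))
print(env.state()['ft_force'])
E
```

```text
[538.63572197 114.59985339   3.        ] [499.11843405 220.83013314   3.        ] 113.34235034533215
face bottom u minus handle u 47.99553393418855
5 33.793849745725204 181.30743505269768
8 43.154329612080176 180.2287885109658
10 49.330507889601066 179.23501104822185
12 55.4465845420407 178.02286333355264
15 64.49173108186201 175.79850038461043
18 73.36011026955319 173.09228596571793
[-1.90058938  1.83209739  8.91209821]
```

```bash
python3 -m handwheel '[{"travel":[-2.8,-1,0.2],"roll":0},{"travel":[-5.7,-2.1,-0.7],"roll":0},{"travel":[-10,-3.7,-1.8],"roll":0},{"travel":[-14.6,-5.3,-2.9],"roll":0},{"travel":[-17.5,-6.4,-3.7],"roll":0},{"travel":[-20.3,-7.4,-4.6],"roll":0},{"travel":[-20.3,-7.4,-4.6],"roll":0},{"travel":[-20.3,-7.4,-4.6],"roll":0}]'
python3 - <<'E'
from h import *
print(env.state()['ft_force'])
snap("scene","s10",(200,110,440,310),3);snap("top","t10",(60,110,260,310),3)
E
```

```text
t: 13.6
eef_pos: [453.4, 141.9, 162.0]
tcp_rot: [2.786, 1.57, -0.004]
ft_force: [-2.9, 0.9, 8.8]
opening: 0.28
[-2.87850931  0.93397751  8.82359096]
```

View pics/s10.png

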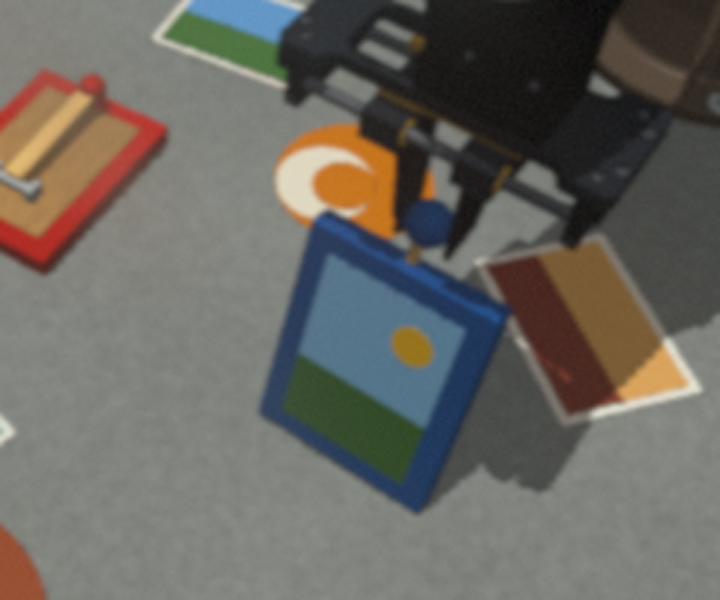

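View pics/t10.png

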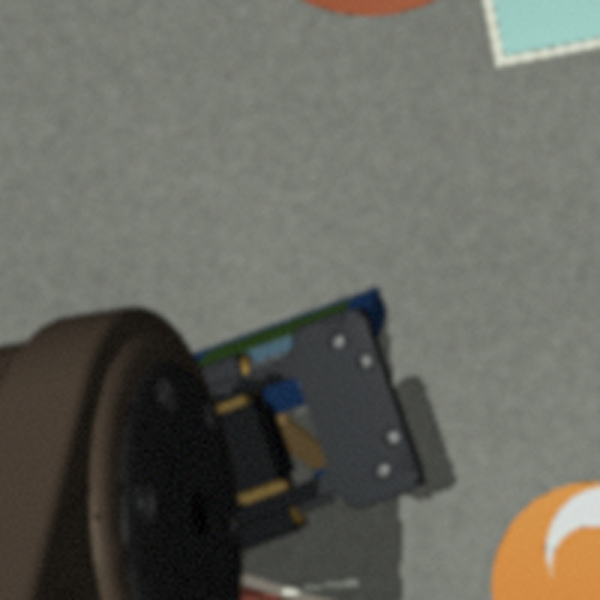

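```bash
python3 -m handwheel '[{"travel":[-1.5,-0.5,0.3],"roll":0},{"travel":[-3,-1.1,-0.3],"roll":0},{"travel":[-4,-1.5,-0.8],"roll":0},{"travel":[-4,-1.5,-0.8],"roll":0},{"travel":[-4,-1.5,-0.8],"roll":0}]'
python3 - <<'E'
from h import *
print(env.state()['ft_force'])
a=onz("scene",287.3,247.7,5);b=onz("scene",338.3,280.7,5);h=env.state()['eef_pos'].copy();h[2]=0;print(((a+b)/2-h)@np.array([.939,.344,0]))
E
python3 -m handwheel '[{"travel":[0,0,0.5],"roll":0},{"travel":[0,0,1],"roll":0},{"travel":[0,0,1],"roll":0}]'
```

```text
t: 14.2
eef_pos: [449.1, 140.3, 160.9]
tcp_rot: [1.454, 1.571, -1.336]
ft_force: [-1.7, 1.3, 4.9]
opening: 0.283
[-1.70905572  1.28889672  4.93953156]
75.41924989840788
t: 14.5
eef_pos: [449.2, 140.3, 161.7]
tcp_rot: [0.254, 1.57, -2.536]
ft_force: [0.3, 0.5, -1.9]
opening: 0.279
```

```bash
python3 -m handwheel '[{"travel":[0,0,-0.4],"roll":0},{"travel":[0,0,-0.6],"roll":0},{"travel":[0,0,-0.6],"roll":0}]'
python3 -m handwheel '[{"travel":[0,0,0],"roll":0},{"travel":[0,0,0],"roll":0},{"travel":[0,0,0],"roll":0},{"travel":[0,0,0],"roll":0},{"travel":[0,0,0],"roll":0}]' 0
python3 - <<'E'
from h import *
snap("scene","s11",(200,110,440,310),3)
E
```

```text
t: 14.8
eef_pos: [449.2, 140.4, 161.5]
tcp_rot: [2.564, 1.57, -0.226]
ft_force: [-0.8, 0.4, 4.5]
opening: 0.281
t: 15.3
eef_pos: [449.2, 140.4, 161.2]
tcp_rot: [0.261, 1.571, -2.53]
ft_force: [0.1, 0.1, -0.8]
opening: 0.497
```

View pics/s11.png

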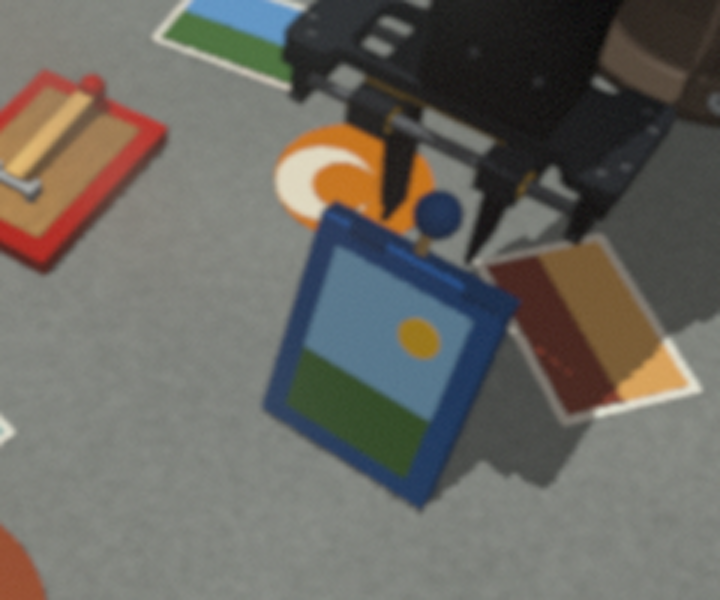

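The frame stands free, with the ball at (438,214) in the crop clear between the open fingers. Moving straight up and away.

```bash
python3 -m handwheel '[{"travel":[0,0,10],"roll":0},{"travel":[0,0,30],"roll":0},{"travel":[0,0,70],"roll":0},{"travel":[0,0,115],"roll":0},{"travel":[20,-45,130],"roll":0},{"travel":[40,-90,130],"roll":0},{"travel":[50,-135,130],"roll":0},{"travel":[50,-180,130],"roll":0}]'
python3 -m handwheel '[{"travel":[0,-45,0],"roll":0},{"travel":[0,-90,0],"roll":0},{"travel":[0,-130,0],"roll":0},{"travel":[0,-130,0],"roll":0},{"travel":[0,-130,0],"roll":0}]'
python3 - <<'E'
from h import *
snap("scene","s12",(200,110,440,310),3);snap("top","t12",(60,110,260,310),3)
E
```

```text
t: 16.15
eef_pos: [499.9, -41.5, 292.1]
tcp_rot: [2.52, 1.57, -0.27]
ft_force: [0.6, 0.1, -0.8]
opening: 0.501
t: 16.65
eef_pos: [498.9, -170.1, 291.6]
tcp_rot: [-1.894, 1.571, 1.597]
ft_force: [-1.1, 0.7, 0.6]
opening: 0.5
```

View pics/s12.png

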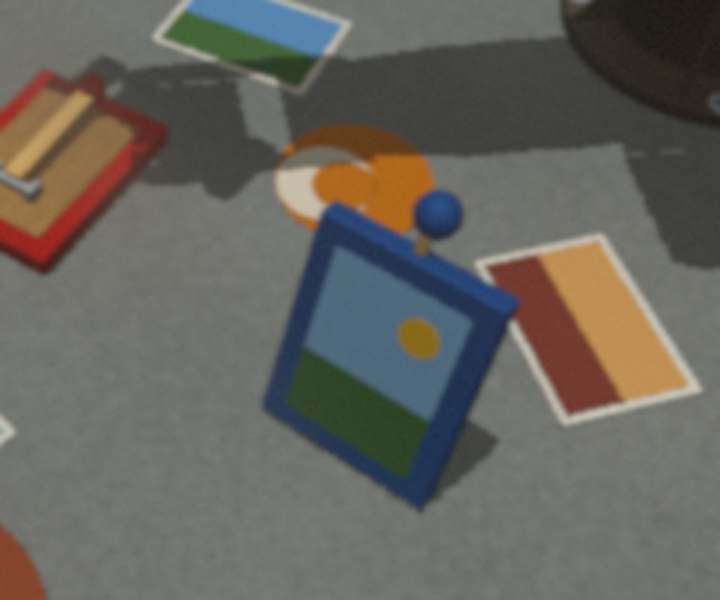

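View pics/t12.png

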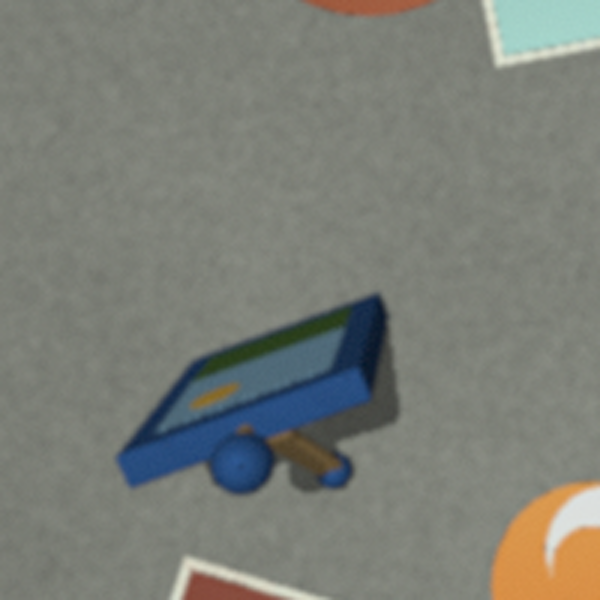

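```bash
python3 - <<'E'
from h import *
h,e=tri(("top",140.3,264),("scene",346,181.7));f=onz("top",171.7,266.7,11);print("handle",h,e,"foot",f)
x=np.array([.939,.344,0]);a=onz("scene",288,246,5);b=onz("scene",340,280,5);m=(a+b)/2
r=m-h;print("face bottom-handle u",r@x,"foot u",(f-m)@x,"foot lateral",(f-m)@np.array([-.344,.939,0]))
for d in (16,18,20):
    p=np.radians(d);print(d,182*np.sin(p)+18*np.cos(p),182*np.cos(p),-(18*np.cos(p)+35.4*np.sin(p)+72.5*np.cos(p)))
im0=cv2.imread("pics/top0.png");im=optics.read_camera("top")[:,:,::-1]
def redc(i):
    q=cv2.cvtColor(i,cv2.COLOR_BGR2HSV);k=(cv2.inRange(q,(0,190,60),(6,255,255))|cv2.inRange(q,(174,190,60),(180,255,255)));k[:,:270]=0;k[:,390:]=0;k[:130]=0;k[260:]=0
    return np.argwhere(k).mean(0)
print(redc(im0),redc(im)); cv2.imwrite("pics/t13.png",im); print(env.state()['t'])
E
```

```text
handle [449.51948035 141.64950557 172.17026663] 0.6418005225927321 foot [428.23596351 132.02618798  11.        ]
face bottom-handle u 71.06891484841415 foot u -94.36455840925441 foot lateral -2.7025909533318053
16 67.46870928558359 174.94962866077404 -96.75174587833963
18 73.36011026955319 173.09228596571793 -97.00981632558452
20 79.16213325941806 171.02405698303534 -97.14969525485338
[195.8026839  324.62972167] [190.54848305 319.29089827]
16.8
```

```bash
python3 - <<'E'
from cell import job
print(job.job_done())
E
```

```text
the job is handed in; nothing more can be done
None
```

The blue frame is standing by itself, leaning back on its open leg, and I handed the job in at about 16.8 s. No verdict is reported.

**What I did:**
- **Leg:** I gripped the leg ball and swung it up to its stop.
- **Tipping:** I gripped the handle, drew the frame 90 mm away from the robot to stay within reach, and tipped it over upright. I leaned it back to about 18° and let it down.
- **Finish:** I opened the fingers and moved the arm well clear.

**Last checks:**
- **Handle:** its centre measured 172 mm above the table (173 expected).
- **Lean:** about 17–18° from the picture. This fits the foot position (94 mm behind the front bottom edge, about 97 expected), which I found by assuming the foot ball rests on the table.
- **Leg:** about 0.63 rad when I released it. I did not measure it again once the frame was standing.
- **Still:** the frame looked the same in the pictures just after release and after the arm had left.

**Disagreement:** the top-view red patch over the red frame shifted by about 5 pixels, probably because the arm was over it and its shadow was on it. In the scene view the red frame's corner stayed at the same pixel, and the path never came near it.

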